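Put the hand tools back on their outlines

TASK

Tidy the bench: put each of the four loose tools (mallet, chisel, block plane, sanding block) on the white board that carries its painted outline, lying flat and covering the outline, with the mallet's head and the chisel's blade pointing as painted (plane and sanding block may lie either way round). Set them down rather than dropping them, in any order, let go of them, and leave the toy truck and the glue bottle where they stand.

Things in the scene. Friction and masses are not known exactly. Their poses are not given: they have to be found in the camera images.
- mallet_grip (a point): mallet lying on its side, 140 mm long (x): yellow head at +x (34 x 60 x 48 mm high); pale round handle 22 mm thick for 76 mm behind the head, then swelling to a 48 mm thick end knob. Rests on head and knob. Point: on the handle's axis, 24 mm above the underside, 16 mm behind the head's face, 20 mm from mid-length towards the head; grip here across y. 0.3 kg
- chisel_handle (a point): chisel lying flat, 140 mm long (x): square red handle (85 x 26 x 24 mm high, dark band at its end) at the -x end, flat steel blade (55 x 20 x 5 mm, its underside 9.5 mm above the handle's) at +x. Point: centre of the handle, 12 mm above its underside, 27.5 mm from mid-length away from the blade; grip across y. 0.14 kg
- plane_center (a point): block plane standing on its sole, 140 mm long (x): steel sole 140 x 46 x 8 mm, green body 90 x 46 mm up to 32 mm, dark iron and brass wheel on top (to 48 mm), wooden knob near the +x end (to 37 mm). Point: over the middle of the sole, 20 mm above the underside; grip the green body here across y (46 mm). 0.5 kg
- sander_center (a point): sanding block on its cork sole, 110 mm long (x), 34 mm high: cork 110 x 56 x 12 mm below, blue plastic grip 106 x 52 x 22 mm above. Point: its centre, 17 mm above the underside; grip across y. 0.12 kg
- tile_mallet_top (a point): white board, 160 x 95 x 8 mm, fixed flat on the bench, with the filled painted outline of the mallet, 140 mm long: yellow head at +x, brown handle. Point: middle of the upper face, 8 mm above the bench; x along its long side, z up. When placed right, the mallet's x axis agrees with this x and its point lies 20 mm towards +x of, and 24 mm above, this point.
- tile_chisel_top (a point): white board, 160 x 95 x 8 mm, fixed flat on the bench, with the filled painted outline of the chisel, 140 mm long: red handle 85 x 26 mm, dark grey blade 55 x 20 mm at +x. Point: middle of the upper face, 8 mm above the bench; x along its long side, z up. When placed right, the chisel's x axis agrees with this x and its point lies 27.5 mm towards -x of, and 12 mm above, this point.
- tile_plane_top (a point): white board, 160 x 95 x 8 mm, fixed flat on the bench, with the filled painted green outline of the block plane, a 140 x 46 mm bar. Point: middle of the upper face, 8 mm above the bench; x along its long side, z up. When placed right, the plane's point lies 20 mm above this point, x axes parallel, either way round.
- tile_sander_top (a point): white board, 160 x 95 x 8 mm, fixed flat on the bench, with the filled painted blue outline of the sanding block, a 110 x 56 mm bar. Point: middle of the upper face, 8 mm above the bench; x along its long side, z up. When placed right, the block's point lies 17 mm above this point, x axes parallel, either way round.
- truck_center (a point): bystander: wooden toy truck with four dark wheels, 170 mm long, 84 mm wide, 81 mm high, standing to the right of the work; point at its middle, 40 mm above the bench. Leave it alone.
- glue_center (a point): bystander: white glue bottle with a red cap, 54 mm thick, 140 mm high, standing to the left of the work; point at its middle, 70 mm above the bench. Leave it alone.
Things that resemble listed ones, but are neither listed nor needed, are in the scene too. Leave any purple look-alike of the part that bears tile_sander_top alone. What is shaped like the part that bears tile_mallet_top but purple is not meant.

How it is judged:
By the outcome, as a careful person would: the job done as asked, in the order asked, and still so for the second after the job is handed in, with the robot touching nothing.
It also fails if it takes over 109 s, if anything falls off the work surface, if the arm or the gripper's body presses on something with over 40 N, if the wrist force passes 120 N, or if a joint passes its speed limit or range.

ROBOT

A 7-joint arm with a two-finger parallel gripper is mounted at the origin on the work surface. World frame = base frame: x ahead of the robot, y to its left, z up, the work surface at z = 0. Lengths are in m, angles in rad, forces in N, time in s.
With the tool pointing down it reaches from about 0.4 to 0.875 m from the base axis. Payload 19.3 kg.
Tool frame: the origin (TCP) lies midway between the tips of the shut fingers; the grasp point (between the pads) lies 19 mm behind it; z points along the fingers, y is the direction in which the jaws open and shut (so a half turn about z gives the same grasp; the last joint's range is limited). The gripper opens to 85 mm and grips with 20 to 120 N. Pads are 22 mm wide; open, the fingers measure 114 mm over their backs; the gripper's body (76 mm by 85 mm) begins 54 mm behind the grasp point. The pads swing forward as they close: fully open they stand 13 mm farther back than shut.
Start: joints at [1.155, 0.521, -0.036, 1.599, 0.021, 1.021, -0.113], TCP at [0.212, -0.588, 0.231] pointing down, gripper open.
Joint ranges: [-2.91, 2.91], [-0.3, 2.13], [-1.5, 1.42], [0.17, 2.43], [-1.26, 4.41], [0.16, 1.93], [-2.52, 2.52]. Speed limits (rad/s): [1.89, 1.89, 2.39, 2.39, 3.01, 3.01, 3.01].

INTERFACE

Orientations are given as [roll, pitch, yaw] about the fixed x, y, z axes, in that order (R = Rz(yaw) Ry(pitch) Rx(roll)).
In Python, from workcell import bot gives the robot as it stands.
- The arm moves only by the tool servo_tool, never from a script. Its argument "plan" is a list of rows, each a list of 5 numbers: the shift along the world's x, y, z in mm, then the turn about the world's z in rad, then the gripper's target within -1 to 1 (shut at 1, half-way at 0, fully open at -1). In form: [[tx, ty, tz, yaw, jaw], ...]. A call has exactly 10 rows; each row is the pose to reach, as a shift and turn from the pose commanded when the call began; what a row does not reach only later rows make up. A row lasts 1/12 s, in which the tool goes at most 41.7 mm and 7.16 degrees, less where a joint would pass 70% of its speed; a pose out of reach is approached as far as the arm can. A call with a gripper value outside its range is refused whole. The fingers move at their own pace and stop on an object; "squeeze" is the grip in N (left out, the last holds). Time passes only in rows, so rows that repeat a pose let the fingers close, or fill a call up. It gives the time, the measured TCP pose, the force and the opening at its end, in the units of the state.
- bot.observe(): the state, without advancing time (a new reading comes with each control period).
- bot.grab_frame(name): name is "side" or "top" or "wrist"; returns the picture (480x640x3 uint8, blue, green, red); there is no depth.
- bot.calibration(name): a dict with "fx", "fy", "cx", "cy" (pixels), "T" (4x4, takes a point from camera to world coordinates). Camera axes: x right, y down, z forward; pixel columns grow to the right and rows downward; lengths in m; the calibration is good to about 2 mm. A picture is of the moment at which its call begins: read the wrist's pose just before it. calibration takes no time and is no camera call; for the wrist camera it gives the pose at the moment of the call.
- bot.job_done(): hands the job in, once; it reports no verdict.
The state is a dict: "clock": time; "qpos": joint angles; "qd": joint speeds; "joint_efforts": joint torques, N m; "position": TCP position; "tool_rot": TCP orientation; "force": force on the tool from outside, world axes, zero at the start; "moment": the same for the moment, N m; "grip_width": finger opening in m.
Only numpy, scipy, OpenCV 4.12 (cv2) and the standard library are available. Lean on these libraries where they do the work, as an engineer would, in place of code of your own. Each camera call takes 0.05 s, during which the arm holds its last target.

## Working session

There is one attempt and no reset: what is moved stays moved. The work goes in short steps, Python scripts to look and compute and a tool call to move; the robot and the scene stay as the last step left them, time stands still between calls to the robot, and variables do not carry over. Pictures are saved under pics/ and viewed, and the job is handed in when it is done.

Besides the shell and the picture viewer there is one more tool, called after "Request:" by a JSON object that holds its "method" and its "body", one argument or row to a line. servo_tool: Moves the arm, as the interface text tells. Its arguments: {"type":"object","properties":{"plan":{"type":"array","items":{"type":"array","items":{"type":"number"}}},"squeeze":{"type":"number"}},"required":["plan"]}

```bash
mkdir -p pics; ls
python3 - <<'E'
from workcell import bot
import cv2,numpy as np
print(bot.observe())
for n in("top","side"):
    print(n,bot.calibration(n)); cv2.imwrite(f"pics/{n}0.png",bot.grab_frame(n))
E
```

```text
pics
{'clock': 0.0, 'qpos': array([ 1.15480293,  0.52204118, -0.03630822,  1.60003376,  0.02117778,
        1.021068  , -0.1128088 ]), 'qd': array([ 6.43550081e-04, -1.03273344e-03, -1.02077685e-03, -8.14807241e-05,
       -6.52886181e-04, -8.99594732e-04, -6.91564743e-04]), 'joint_efforts': array([ 6.67808708e-04, -9.27104187e+01,  1.98025435e+00, -3.69935703e+01,
        1.79210608e-02,  8.14137835e-03, -9.99643675e-07]), 'position': array([ 0.21168171, -0.58769215,  0.23069978]), 'tool_rot': array([-3.14042885e+00,  7.36660368e-05,  3.45746881e-01]), 'force': array([ 0.2417786 , -0.59996545,  0.62543796]), 'moment': array([0.01935842, 0.04113467, 0.01311614]), 'grip_width': 0.08537439730552494}
top {'fx': 544.4795137208621, 'fy': 544.4795137208621, 'cx': 315.7622979078402, 'cy': 243.5344765085584, 'T': array([[ 0.01374344, -0.99212328,  0.12450907,  0.19591125],
       [-0.99989483, -0.01305951,  0.00630756,  0.01117726],
       [-0.00463185, -0.12458266, -0.99219842,  1.63525794],
       [ 0.        ,  0.        ,  0.        ,  1.        ]])}
side {'fx': 505.75155464536476, 'fy': 505.75155464536476, 'cx': 311.80046790768006, 'cy': 235.85271142262886, 'T': array([[-0.98966286, -0.11117191,  0.09059925,  0.29821082],
       [-0.14338205,  0.78022278, -0.60884645,  0.8103602 ],
       [-0.00300098, -0.61554303, -0.78809757,  1.11716213],
       [ 0.        ,  0.        ,  0.        ,  1.        ]])}
```

View pics/top0.png

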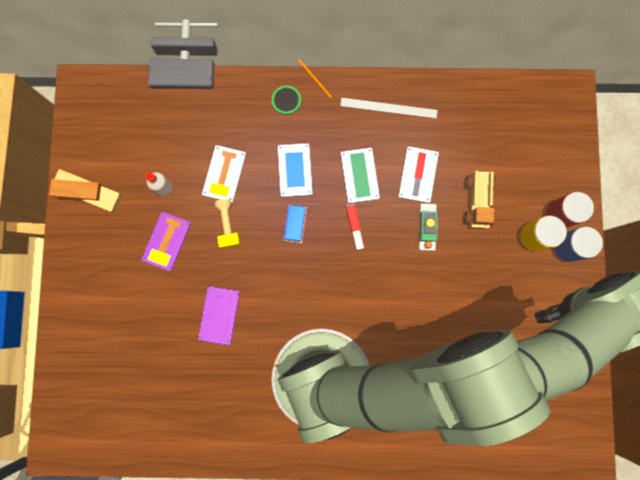

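View pics/side0.png

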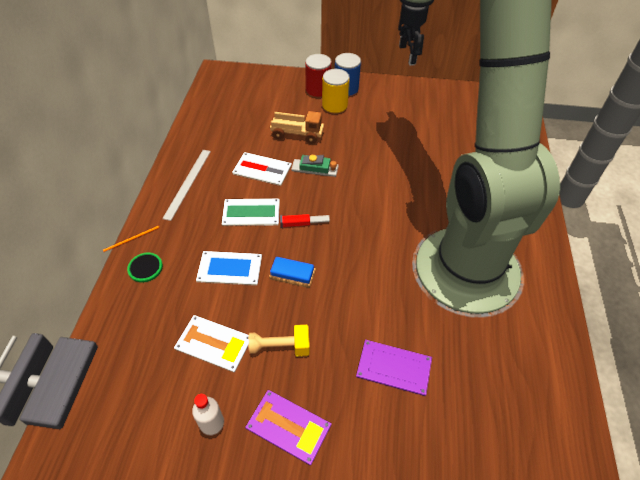

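The top view shows four white boards: mallet (224,173), sander (295,170), plane (360,175) and chisel (419,174). The tools are at mallet (227,222), sander (295,223), chisel (355,227) and plane (429,228). The purple boards at (166,241) and (219,316) are decoys, because the boards are described as white. The truck is at (482,200) and the glue at (158,183). I'll confirm with an enlarged crop and measure.

```bash
cat > h.py <<'E'
import cv2,numpy as np
from workcell import bot
def ray(cal,uv,z):
    uv=np.atleast_2d(np.asarray(uv,float));T=cal["T"]
    d=np.c_[(uv[:,0]-cal["cx"])/cal["fx"],(uv[:,1]-cal["cy"])/cal["fy"],np.ones(len(uv))]@T[:3,:3].T
    o=T[:3,3]; return (o+d*((z-o[2])/d[:,2])[:,None])[:,:2]
def proj(cal,P):
    T=cal["T"];p=(np.atleast_2d(P)-T[:3,3])@T[:3,:3]
    return np.c_[p[:,0]/p[:,2]*cal["fx"]+cal["cx"],p[:,1]/p[:,2]*cal["fy"]+cal["cy"]]
def hsv(im): return cv2.cvtColor(im,cv2.COLOR_BGR2HSV)
def blob(m,near=None,amin=30):
    n,l,s,c=cv2.connectedComponentsWithStats(m.astype(np.uint8))
    k=[i for i in range(1,n) if s[i,4]>=amin]
    if near is not None: k.sort(key=lambda i:np.hypot(*(c[i]-near)))
    else: k.sort(key=lambda i:-s[i,4])
    return l==k[0]
def pose(cal,m,z):
    """centre, long axis angle, rect size, of mask mapped on plane z (mm scale)"""
    cs,_=cv2.findContours(m.astype(np.uint8),cv2.RETR_EXTERNAL,cv2.CHAIN_APPROX_NONE)
    c=max(cs,key=cv2.contourArea)[:,0,:]
    W=ray(cal,c,z)*1000
    (cx,cy),(w,h),a=cv2.minAreaRect(W.astype(np.float32))
    if w<h: a+=90;w,h=h,w
    ys,xs=np.nonzero(m); P=ray(cal,np.c_[xs,ys],z)*1000
    ce=P.mean(0); C=np.cov((P-ce).T); ev,V=np.linalg.eigh(C); v=V[:,1]
    return dict(rect=(round(cx,1),round(cy,1)),size=(round(w,1),round(h,1)),a=round((a+90)%180-90,1),cen=ce.round(1),pa=round((np.degrees(np.arctan2(v[1],v[0]))+90)%180-90,1))
E
python3 - <<'E'
from h import *
im=cv2.imread("pics/top0.png");cal=bot.calibration("top");H=hsv(im)
cv2.imwrite("pics/topcrop.png",cv2.resize(im[130:270,130:510],None,fx=2.1,fy=2.1,interpolation=cv2.INTER_CUBIC))
h,s,v=[H[...,i].astype(int) for i in range(3)]
white=(s<50)&(v>170)
for n,c in dict(mallet=(224,173),sander=(295,170),plane=(360,175),chisel=(419,174)).items():
    near=np.zeros_like(white);near[c[1]-35:c[1]+35,c[0]-32:c[0]+32]=1
    print("tile",n,pose(cal,blob(white&near),.008))
col=dict(blue=(h>95)&(h<125)&(s>120),green=(h>40)&(h<90)&(s>80),red=((h<6)|(h>174))&(s>160)&(v>110),yellow=(h>22)&(h<34)&(s>170)&(v>150))
for n,k,c,z in[("sander o","blue",(295,170),.008),("plane o","green",(360,175),.008),("chisel o red","red",(419,165),.008),("mallet o head","yellow",(219,189),.008),("sander","blue",(295,223),.034),("plane","green",(429,228),.032),("chisel","red",(352,217),.024),("mallet head","yellow",(228,240),.048)]:
    near=np.zeros_like(white);near[c[1]-30:c[1]+30,c[0]-25:c[0]+25]=1
    print(n,pose(cal,blob(col[k]&near,c),z))
E
```

```text
tile mallet {'rect': (614.3, 307.4), 'size': (163.4, 99.3), 'a': -13.4, 'cen': array([618.5, 306.3]), 'pa': np.float64(-15.1)}
tile sander {'rect': (628.3, 90.4), 'size': (164.6, 99.4), 'a': 4.6, 'cen': array([627.2,  90.6]), 'pa': np.float64(4.3)}
tile plane {'rect': (614.4, -109.5), 'size': (164.3, 99.3), 'a': 8.7, 'cen': array([ 613.7, -109.3]), 'pa': np.float64(8.9)}
tile chisel {'rect': (618.8, -288.7), 'size': (164.0, 99.3), 'a': -10.0, 'cen': array([ 615.8, -288.3]), 'pa': np.float64(-10.0)}
sander o {'rect': (628.9, 90.2), 'size': (104.5, 49.8), 'a': 4.4, 'cen': array([628.6,  90.2]), 'pa': np.float64(4.8)}
plane o {'rect': (614.7, -110.2), 'size': (134.4, 40.2), 'a': 8.6, 'cen': array([ 614.3, -110.2]), 'pa': np.float64(8.7)}
chisel o red {'rect': (645.5, -294.2), 'size': (78.7, 17.5), 'a': -10.2, 'cen': array([ 645.6, -294.4]), 'pa': np.float64(-9.8)}
mallet o head {'rect': (565.1, 318.8), 'size': (53.7, 32.3), 'a': 76.5, 'cen': array([563.6, 319.3]), 'pa': np.float64(76.6)}
sander {'rect': (459.1, 86.2), 'size': (104.3, 48.6), 'a': -6.9, 'cen': array([458.9,  86.2]), 'pa': np.float64(-6.7)}
plane {'rect': (455.5, -313.5), 'size': (87.0, 44.5), 'a': -0.8, 'cen': array([ 440.3, -309.5]), 'pa': np.float64(8.6)}
chisel {'rect': (477.8, -89.3), 'size': (74.6, 28.8), 'a': 11.4, 'cen': array([477. , -89.4]), 'pa': np.float64(11.5)}
mallet head {'rect': (402.9, 279.8), 'size': (63.7, 37.7), 'a': -78.5, 'cen': array([402.8, 280. ]), 'pa': np.float64(-78.8)}
```

View pics/topcrop.png

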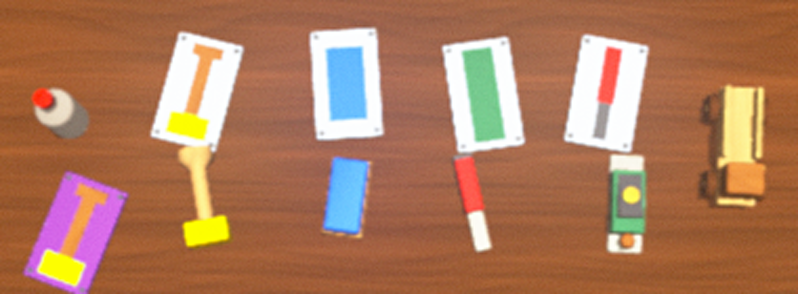

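The crop confirms the white boards and the tool directions. On both boards the mallet's head and the chisel's blade point towards the robot. The plane is closest, so I'll start there and hover above it.

Request:
{"method": "servo_tool", "body": {
  "plan": [
    [25,31,0,-0.03,-1],
    [50,62,0,-0.06,-1],
    [75,93,0,-0.1,-1],
    [100,124,0,-0.14,-1],
    [125,155,0,-0.18,-1],
    [150,186,0,-0.22,-1],
    [175,217,0,-0.26,-1],
    [200,248,0,-0.3,-1],
    [228,278,0,-0.33,-1],
    [228,278,0,-0.33,-1]
  ],
  "squeeze": 40
}}

```text
clock: 0.93
position: [0.4451, -0.3032, 0.2312]
tool_rot: [-3.139, -0.002, 0.023]
force: [0.2, 1.1, -0.2]
grip_width: 0.0855
```

```bash
cat > look.py <<'E'
from h import *
import sys
o=bot.observe();cal=bot.calibration("wrist");im=bot.grab_frame("wrist")
cv2.imwrite(f"pics/{sys.argv[1]}.png",im);np.savez(f"pics/{sys.argv[1]}.npz",**cal)
print(o["clock"],o["position"].round(4),o["tool_rot"].round(4),o["qpos"].round(2),o["force"].round(1),o["grip_width"]);print(cal["T"].round(3))
E
python3 look.py w1
```

```text
0.9333 [ 0.4451 -0.3032  0.2312] [-3.1391e+00 -2.0000e-03  2.2800e-02] [ 0.53  0.38 -0.06  1.83  0.02  0.93 -1.08] [ 0.2  1.1 -0.2] 0.08547892787926563
[[ 0.023 -0.966 -0.256  0.512]
 [-1.    -0.023 -0.003 -0.302]
 [-0.003  0.256 -0.967  0.372]
 [ 0.     0.     0.     1.   ]]
```

View pics/w1.png

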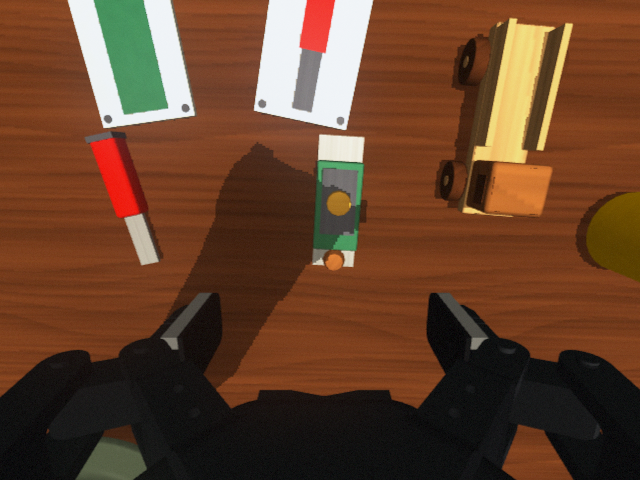

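The wrist view shows the plane at about (338,200), with sole ends near rows 135 and 266. The chisel is at (120,195), and the chisel board is partly in view. I'll measure the plane from the sole.

Run:
```python
from h import *
im=cv2.imread("pics/w1.png");cal=np.load("pics/w1.npz")
cv2.imwrite("pics/w1c.png",cv2.resize(im[115:285,285:395],None,fx=3.5,fy=3.5,interpolation=cv2.INTER_CUBIC))
H=hsv(im).astype(int);h,s,v=H[...,0],H[...,1],H[...,2]
m=(s<60)&(v>140);m2=np.zeros_like(m);m2[115:285,285:395]=m[115:285,285:395]
print("sole",pose(cal,m2,.008))
n,l,st,c=cv2.connectedComponentsWithStats(m2.astype(np.uint8))
ys,xs=np.nonzero(m2);P=ray(cal,np.c_[xs,ys],.008)*1000
print(cv2.minAreaRect(P.astype(np.float32)))
g=(h>40)&(h<90)&(s>80);g2=np.zeros_like(m);g2[115:285,285:395]=g[115:285,285:395]
print("green",pose(cal,blob(g2),.032))
```

```text
sole {'rect': (514.2, -317.9), 'size': (46.3, 25.0), 'a': 87.5, 'cen': array([ 509.2, -312.9]), 'pa': np.float64(9.1)}
((469.156982421875, -313.54150390625), (169.1944580078125, 74.24562072753906), 11.108360290527344)
green {'rect': (457.7, -315.7), 'size': (88.9, 45.4), 'a': -1.9, 'cen': array([ 454.4, -315.1]), 'pa': np.float64(-2.8)}
```

View pics/w1c.png

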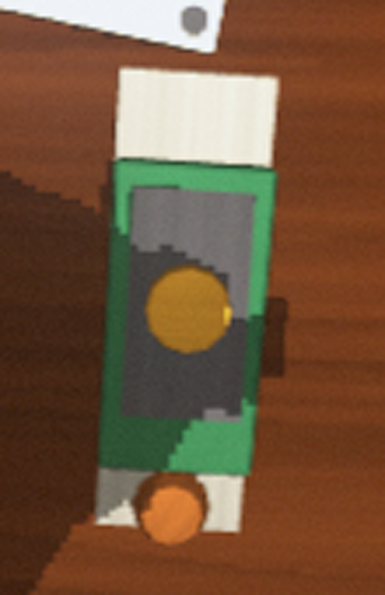

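Run:
```python
from h import *
cal=np.load("pics/w1.npz")
P=ray(cal,np.array([(119,68),(279,77),(240,532),(95,525)])/3.5+[285,115],.008)*1000
print(P.round(1),P.mean(0),cv2.minAreaRect(P.astype(np.float32)))
print(np.degrees(np.arctan2(*((P[0]+P[1]-P[2]-P[3])[::-1]))))
```

```text
[[ 527.3 -295.6]
 [ 525.8 -342.1]
 [ 386.1 -337.1]
 [ 387.3 -290.6]] [ 456.62261457 -316.3566    ] ((456.5771789550781, -316.3674621582031), (46.55919647216797, 140.24319458007812), 87.95191192626953)
-2.058331531731875
```

Request:
{"method": "servo_tool", "body": {
  "plan": [
    [5,-5,-30,-0.03,-1],
    [11,-13,-60,-0.06,-1],
    [11,-13,-90,-0.06,-1],
    [11,-13,-120,-0.06,-1],
    [11,-13,-150,-0.06,-1],
    [11,-13,-150,-0.06,-1],
    [11,-13,-150,-0.06,-1],
    [11,-13,-150,-0.06,-1],
    [11,-13,-150,-0.06,-1],
    [11,-13,-150,-0.06,-1]
  ]
}}

```text
clock: 1.82
position: [0.4514, -0.3236, 0.083]
tool_rot: [3.14, -0.002, -0.044]
force: [0.6, 0.3, 0.8]
grip_width: 0.0854
```

```bash
python3 look.py w2
```

```text
1.8167 [ 0.4514 -0.3236  0.083 ] [ 3.1404e+00 -2.1000e-03 -4.4500e-02] [ 0.54  0.62 -0.04  1.9   0.04  0.62 -1.13] [0.6 0.3 0.8] 0.0853684920954657
[[-0.044 -0.966 -0.256  0.518]
 [-0.999  0.043  0.01  -0.326]
 [ 0.001  0.256 -0.967  0.224]
 [ 0.     0.     0.     1.   ]]
```

View pics/w2.png

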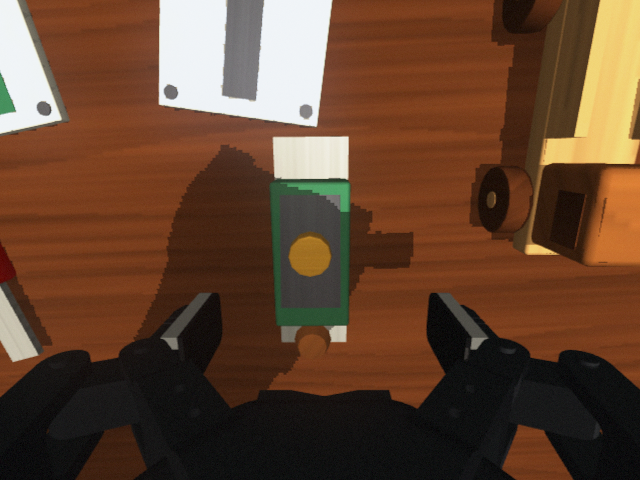

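Request:
{"method": "servo_tool", "body": {
  "plan": [
    [5,7,-20,0.01,-1],
    [5,7,-45,0.01,-1],
    [5,7,-65,0.01,-1],
    [5,7,-77,0.01,-1],
    [5,7,-77,0.01,-1],
    [5,7,-77,0.01,1],
    [5,7,-77,0.01,1],
    [5,7,-77,0.01,1],
    [5,7,-77,0.01,1],
    [5,7,-77,0.01,1]
  ],
  "squeeze": 50
}}

```text
clock: 2.7
position: [0.4564, -0.3164, 0.0056]
tool_rot: [3.141, -0.002, -0.035]
force: [-1.0, 1.0, 9.9]
grip_width: 0.045
```

```bash
python3 look.py w3
```

```text
2.7 [ 0.4564 -0.3164  0.0056] [ 3.1407e+00 -1.6000e-03 -3.4500e-02] [ 0.52  0.75 -0.03  1.92  0.05  0.47 -1.15] [-1.   1.   9.9] 0.045043701702361966
[[-0.034 -0.966 -0.257  0.523]
 [-0.999  0.033  0.008 -0.318]
 [ 0.001  0.257 -0.966  0.147]
 [ 0.     0.     0.     1.   ]]
```

View pics/w3.png

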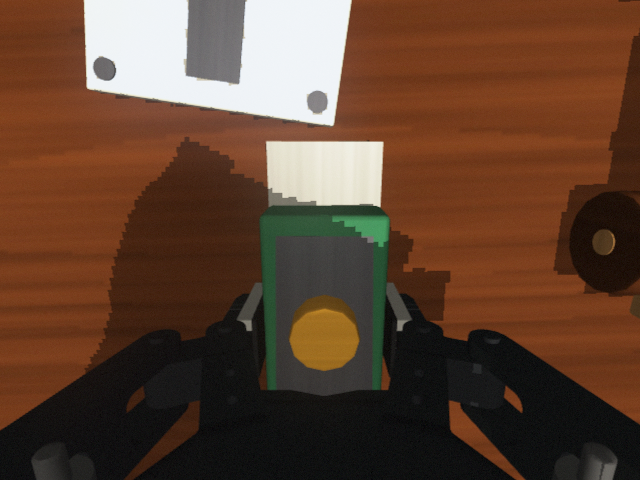

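Request:
{"method": "servo_tool", "body": {
  "plan": [
    [0,0,25,0,1],
    [0,0,60,0,1],
    [10,15,90,0.02,1],
    [35,45,105,0.05,1],
    [60,78,110,0.08,1],
    [85,111,110,0.11,1],
    [110,144,110,0.14,1],
    [135,177,110,0.17,1],
    [153,206,110,0.19,1],
    [153,206,110,0.19,1]
  ]
}}

```text
clock: 3.58
position: [0.6123, -0.1016, 0.1148]
tool_rot: [-3.138, -0.003, 0.165]
force: [-0.8, 1.1, -4.1]
grip_width: 0.045
```

Request:
{"method": "servo_tool", "body": {
  "plan": [
    [0,0,0,0,1],
    [0,0,0,0,1],
    [0,0,0,0,1],
    [0,0,0,0,1],
    [0,0,0,0,1],
    [0,0,0,0,1],
    [0,0,0,0,1],
    [0,0,0,0,1],
    [0,0,0,0,1],
    [0,0,0,0,1]
  ]
}}

```text
clock: 4.42
position: [0.6088, -0.11, 0.1143]
tool_rot: [-3.142, 0.0, 0.156]
force: [-0.2, -0.4, -4.5]
grip_width: 0.0452
```

```bash
python3 look.py w4
```

```text
4.4167 [ 0.6088 -0.11    0.1143] [-3.1415  0.      0.1557] [ 0.14  0.65 -0.08  1.71  0.07  0.78 -1.39] [-0.2 -0.4 -4.5] 0.045228360199837635
[[ 0.155 -0.954 -0.255  0.675]
 [-0.988 -0.15  -0.04  -0.1  ]
 [-0.     0.258 -0.966  0.255]
 [ 0.     0.     0.     1.   ]]
```

View pics/w4.png

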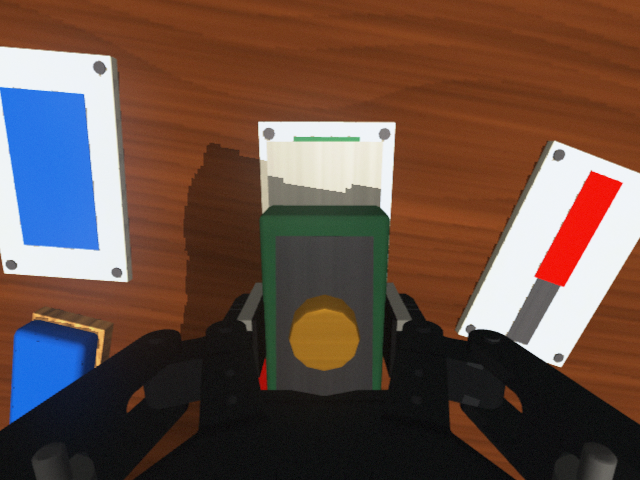

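Run:
```python
from h import *
cal=np.load("pics/w4.npz");im=cv2.imread("pics/w4.png")
P=ray(cal,[(259,122),(396,122),(293.5,136.5),(359.5,136.5)],.008)*1000
print(P.round(1))
for i,L in((0,80),(2,70)):
    d=P[i+1]-P[i];print("w",np.hypot(*d)); d/=np.hypot(*d); n=np.array([d[1],-d[0]]); n*= -np.sign(n[0])
    print("centre",((P[i]+P[i+1])/2+n*L).round(1),"a",np.degrees(np.arctan2(-n[1],-n[0])))
# chisel handle outline (full visible board)
H=hsv(im).astype(int);h,s,v=H[...,0],H[...,1],H[...,2]
r=((h<6)|(h>174))&(s>160)&(v>110);r[:,:450]=0
print("chisel red",pose(cal,blob(r),.008))
cv2.imwrite("pics/w4c.png",cv2.resize(im[110:160,245:410],None,fx=4.5,fy=4.5,interpolation=cv2.INTER_CUBIC))
```

```text
[[ 686.2  -53.1]
 [ 700.7 -145.6]
 [ 680.4  -77.6]
 [ 687.5 -122.7]]
w 93.6171521361962
centre [ 614.4 -111.8] a 8.925523314200333
w 45.57187288625799
centre [ 614.8 -111. ] a 8.925546340077922
chisel red {'rect': (646.4, -293.7), 'size': (84.6, 25.7), 'a': -10.1, 'cen': array([ 648.1, -293.8]), 'pa': np.float64(-10.2)}
```

View pics/w4c.png

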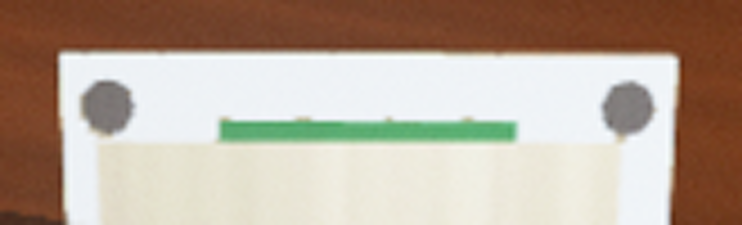

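Request:
{"method": "servo_tool", "body": {
  "plan": [
    [3,-1,-25,0,1],
    [6,-1,-55,0,1],
    [6,-1,-80,0,1],
    [6,-1,-90,0,1],
    [6,-1,-95,0,1],
    [6,-1,-98,0,1],
    [6,-1,-100,0,1],
    [6,-1,-101,0,1],
    [6,-1,-101,0,1],
    [6,-1,-101,0,1]
  ]
}}

```text
clock: 5.3
position: [0.6153, -0.1111, 0.0141]
tool_rot: [3.141, -0.001, 0.156]
force: [0.2, 0.1, -4.5]
grip_width: 0.0449
```

Request:
{"method": "servo_tool", "body": {
  "plan": [
    [0,0,0,0,-1],
    [0,0,0,0,-1],
    [0,0,0,0,-1],
    [0,0,0,0,-1],
    [0,0,0,0,-1],
    [0,0,20,0,-1],
    [0,0,50,0,-1],
    [0,0,85,0,-1],
    [0,0,115,0,-1],
    [0,0,115,0,-1]
  ]
}}

```text
clock: 6.13
position: [0.6175, -0.1115, 0.1343]
tool_rot: [3.14, -0.007, 0.155]
force: [0.7, -0.2, 0.6]
grip_width: 0.0858
```

```bash
python3 look.py w5
```

```text
6.1333 [ 0.6175 -0.1115  0.1343] [ 3.1395 -0.0075  0.1554] [ 0.14  0.63 -0.08  1.68  0.06  0.82 -1.39] [ 0.7 -0.2  0.6] 0.08578692015467151
[[ 0.155 -0.956 -0.248  0.683]
 [-0.988 -0.149 -0.041 -0.101]
 [ 0.002  0.251 -0.968  0.276]
 [ 0.     0.     0.     1.   ]]
```

View pics/w5.png

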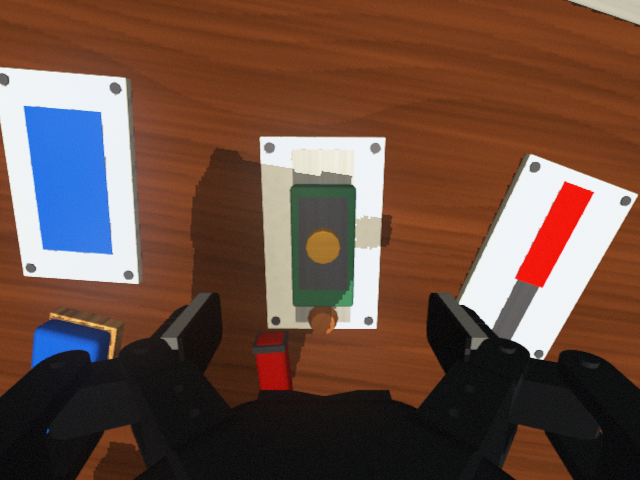

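The plane covers its outline: the green bar is hidden and the margins on the board are even. Next is the chisel.

Request:
{"method": "servo_tool", "body": {
  "plan": [
    [-25,4,25,0.01,-1],
    [-55,8,50,0.02,-1],
    [-90,12,75,0.03,-1],
    [-125,18,100,0.04,-1],
    [-155,22,100,0.045,-1],
    [-155,22,100,0.045,-1],
    [-155,22,100,0.045,-1],
    [-155,22,100,0.045,-1],
    [-155,22,100,0.045,-1],
    [-155,22,100,0.045,-1]
  ]
}}

```text
clock: 7.02
position: [0.4603, -0.089, 0.2276]
tool_rot: [-3.141, 0.001, 0.201]
force: [0.8, -0.1, -0.3]
grip_width: 0.0855
```

```bash
python3 look.py w6
```

```text
7.0167 [ 0.4603 -0.089   0.2276] [-3.1411e+00  9.0000e-04  2.0080e-01] [ 0.16  0.28 -0.11  2.    0.04  0.87 -1.35] [ 0.8 -0.1 -0.3] 0.08552731336949503
[[ 0.2   -0.946 -0.254  0.526]
 [-0.98  -0.193 -0.051 -0.076]
 [-0.     0.259 -0.966  0.369]
 [ 0.     0.     0.     1.   ]]
```

View pics/w6.png

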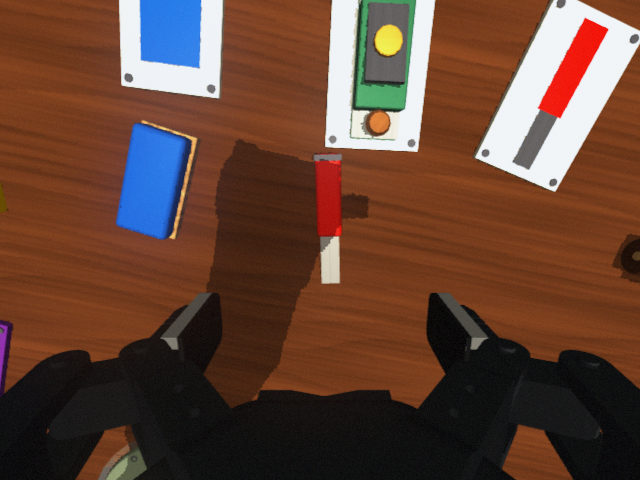

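The wrist view shows the chisel at (329,218): the dark band is at row 157 and the blade tip at row 283. It also shows the sander at (155,180) and the chisel board at (558,95).

Run:
```python
from h import *
cal=np.load("pics/w6.npz");im=cv2.imread("pics/w6.png")
H=hsv(im).astype(int);h,s,v=H[...,0],H[...,1],H[...,2]
red=((h<6)|(h>174))&(s>180)&(v>60);box=lambda m,x0,y0,x1,y1:(lambda z:(z.__setitem__((slice(y0,y1),slice(x0,x1)),m[y0:y1,x0:x1]),z)[1])(np.zeros_like(m))
print("chisel red",pose(cal,blob(box(red,300,140,355,245)),.024))
print("sander",pose(cal,blob(box((h>95)&(h<125)&(s>120),100,110,200,250)),.034))
b=box(red,470,0,640,150);print("outline red",pose(cal,blob(b),.008))
w=blob(box((s<60)&(v>150),450,0,640,200));print("board",pose(cal,w,.008))
a=cv2.resize(im[145:295,290:365],None,fx=4,fy=4,interpolation=cv2.INTER_CUBIC)
c=cv2.resize(im[110:250,100:215],None,fx=4,fy=4,interpolation=cv2.INTER_CUBIC)[:600,:450]
z=np.zeros((600,760,3),np.uint8);z[:a.shape[0],:300]=a;z[:c.shape[0],305:305+c.shape[1]]=c;cv2.imwrite("pics/w6c.png",z)
```

```text
chisel red {'rect': (479.3, -89.6), 'size': (75.8, 26.0), 'a': 13.2, 'cen': array([480.5, -89.4]), 'pa': np.float64(13.4)}
sander {'rect': (461.4, 80.8), 'size': (104.3, 54.9), 'a': -6.8, 'cen': array([463.6,  80.8]), 'pa': np.float64(-7.4)}
outline red {'rect': (646.1, -294.1), 'size': (84.5, 25.2), 'a': -10.2, 'cen': array([ 647.4, -294.1]), 'pa': np.float64(-10.2)}
board {'rect': (618.9, -288.6), 'size': (159.1, 94.9), 'a': -10.2, 'cen': array([ 621.4, -288.3]), 'pa': np.float64(-10.9)}
```

View pics/w6c.png

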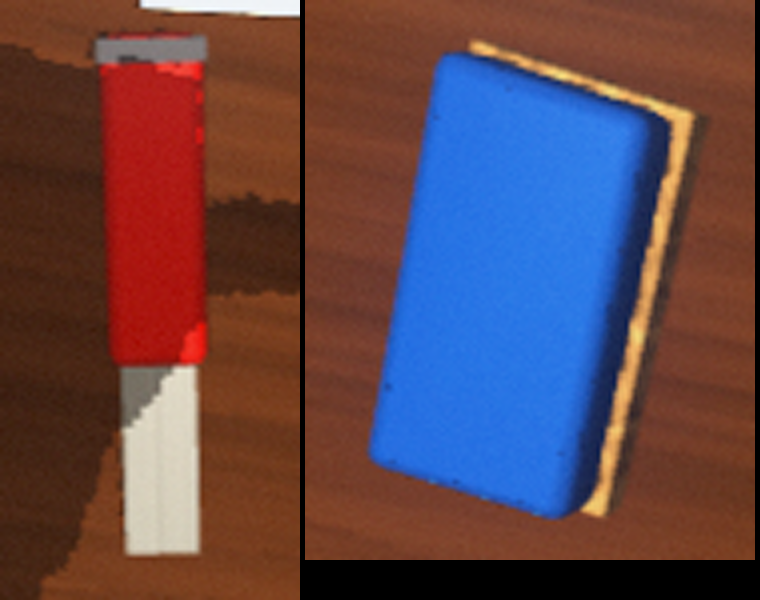

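Run:
```python
from h import *
cal=np.load("pics/w6.npz")
f=lambda p,z:ray(cal,np.array(p)/4+[290-.4,145-.4],z)*1000
P=f([(97,38),(207,38),(206,365),(109,365)],.024);B=f([(125,554),(200,554)],.0145)
e0=(P[0]+P[1])/2;e1=(P[2]+P[3])/2;t=B.mean(0)
print(P.round(1),B.round(1));print("len",np.hypot(*(e0-e1)),np.hypot(*(e0-t)),"ang",np.degrees(np.arctan2(*(e0-t)[::-1])),"handle centre",(e0+e1)/2, "from ends", e0+(t-e0)*42.5/140, t+(e0-t)*97.5/140)
```

```text
[[ 519.7  -67. ]
 [ 525.   -93.3]
 [ 444.7 -110.5]
 [ 439.7  -85.8]] [[ 385.4 -100.9]
 [ 389.5 -121.2]]
len 82.14006957792758 138.42165932952884 ang 12.908020278753353 handle centre [482.29099359 -89.13499011] from ends [481.40329021 -89.51968204] [481.40329021 -89.51968204]
```

Request:
{"method": "servo_tool", "body": {
  "plan": [
    [10,-1,-38,0.025,-1],
    [21,-1,-76,0.025,-1],
    [21,-1,-114,0.025,-1],
    [21,-1,-150,0.025,-1],
    [21,-1,-180,0.025,-1],
    [21,-1,-200,0.025,-1],
    [21,-1,-215,0.025,-1],
    [21,-1,-224,0.025,-1],
    [21,-1,-224,0.025,-1],
    [21,-1,-224,0.025,-1]
  ]
}}

```text
clock: 7.9
position: [0.4809, -0.09, 0.0042]
tool_rot: [-3.141, 0.001, 0.226]
force: [1.0, -0.1, 0.3]
grip_width: 0.0851
```

Request:
{"method": "servo_tool", "body": {
  "plan": [
    [0,0,0,0,1],
    [0,0,0,0,1],
    [0,0,0,0,1],
    [0,0,0,0,1],
    [0,0,0,0,1],
    [0,0,0,0,1],
    [0,0,0,0,1],
    [0,0,0,0,1],
    [0,0,0,0,1],
    [0,0,0,0,1]
  ],
  "squeeze": 40
}}

```text
clock: 8.73
position: [0.4811, -0.0901, 0.0048]
tool_rot: [3.141, -0.001, 0.226]
force: [-1.6, 1.1, 10.5]
grip_width: 0.0252
```

```bash
python3 look.py w7
```

```text
8.7333 [ 0.4811 -0.0901  0.0048] [ 3.1413e+00 -7.0000e-04  2.2560e-01] [ 0.12  0.69 -0.07  2.09  0.13  0.36 -1.4 ] [-1.6  1.1 10.5] 0.025158003904821237
[[ 0.224 -0.942 -0.251  0.546]
 [-0.975 -0.216 -0.058 -0.075]
 [ 0.     0.258 -0.966  0.146]
 [ 0.     0.     0.     1.   ]]
```

View pics/w7.png

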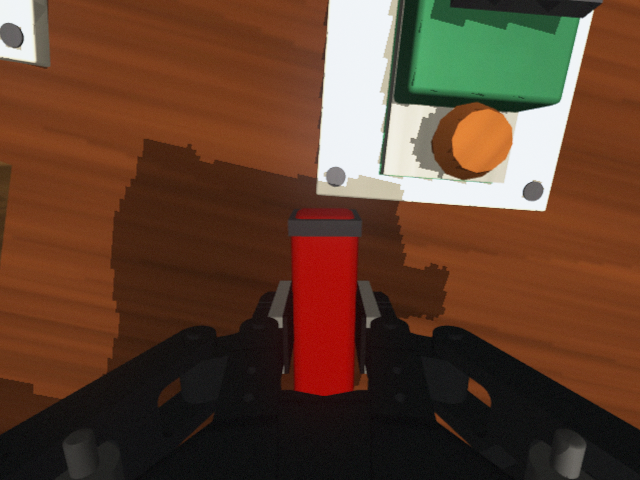

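Run:
```python
from h import *
cal=np.load("pics/w7.npz")
R=np.array([np.cos(.226),np.sin(.226)])
for r,z in((211,.024),(219.5,.024),(211,.012),(211,0.001)):
    P=ray(cal,[(325,r)],z)[0]*1000; print(r,z,P.round(1),"along from tcp",(P-[481.1,-90.1])@R, "lat",(P-[481.1,-90.1])@[-R[1],R[0]])
```

```text
211 0.024 [525.8 -80.5] along from tcp 45.6862598819878 lat -0.6117143867249347
219.5 0.024 [522.7 -81.2] along from tcp 42.57421604902682 lat -0.6130429895848076
211 0.012 [523.7 -81. ] along from tcp 43.593493543627204 lat -0.6525092104790781
211 0.001 [521.9 -81.4] along from tcp 41.67512440013016 lat -0.6899044655870828
```

Request:
{"method": "servo_tool", "body": {
  "plan": [
    [0,0,30,0,1],
    [0,0,70,0,1],
    [22,-27,95,-0.05,1],
    [44,-54,100,-0.11,1],
    [66,-81,100,-0.17,1],
    [88,-108,100,-0.23,1],
    [110,-135,100,-0.29,1],
    [132,-163,100,-0.35,1],
    [155,-190,100,-0.39,1],
    [165,-204,100,-0.404,1]
  ]
}}

```text
clock: 9.62
position: [0.6473, -0.2973, 0.1041]
tool_rot: [3.14, -0.001, -0.182]
force: [0.6, -0.7, -0.6]
grip_width: 0.0251
```

Request:
{"method": "servo_tool", "body": {
  "plan": [
    [0,0,0,0,1],
    [0,0,0,0,1],
    [0,0,0,0,1],
    [0,0,0,0,1],
    [0,0,-20,0,1],
    [0,0,-40,0,1],
    [0,0,-60,0,1],
    [0,0,-70,0,1],
    [0,0,-75,0,1],
    [0,0,-75,0,1]
  ]
}}

```text
clock: 10.45
position: [0.6455, -0.2935, 0.0288]
tool_rot: [-3.141, 0.001, -0.178]
force: [0.8, -0.2, -1.4]
grip_width: 0.0254
```

```bash
python3 look.py w8
```

```text
10.45 [ 0.6455 -0.2935  0.0288] [-3.1413e+00  1.1000e-03 -1.7780e-01] [ 0.34  0.89  0.    1.47 -0.01  0.78 -1.4 ] [ 0.8 -0.2 -1.4] 0.025399683619218814
[[-0.177 -0.951 -0.255  0.712]
 [-0.984  0.171  0.047 -0.305]
 [-0.001  0.26  -0.966  0.17 ]
 [ 0.     0.     0.     1.   ]]
```

View pics/w8.png

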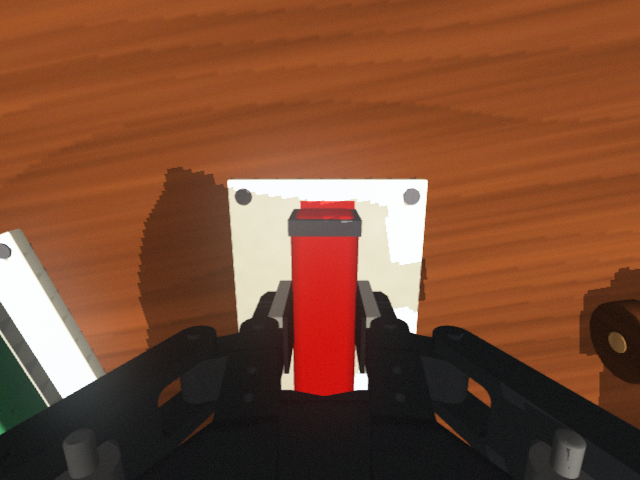

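Run:
```python
from h import *
cal=np.load("pics/w8.npz")
R=np.array([np.cos(-.178),np.sin(-.178)]);t=np.array([645.5,-293.5])
for p,z in(((327.7,201),.008),((228,180),.008),((428,180),.008),((325,211),.024+.024),((325,219.5),.048)):
    P=ray(cal,[p],z)[0]*1000; print(p,P.round(1),"along",((P-t)@R).round(1), "lat",((P-t)@[-R[1],R[0]]).round(1))
```

```text
(327.7, 201) [ 688.  -302.5] along 43.4 lat -1.3
(228, 180) [ 705.9 -258.5] along 53.2 lat 45.2
(428, 180) [ 689.4 -350.2] along 53.3 lat -48.1
(325, 211) [ 690.5 -301.6] along 45.7 lat 0.0
(325, 219.5) [ 687.4 -301. ] along 42.6 lat 0.0
```

Request:
{"method": "servo_tool", "body": {
  "plan": [
    [0.5,-1,-5,0,1],
    [0.5,-1,-10,0,1],
    [0.5,-1,-13,0,1],
    [0.5,-1,-15,0,1],
    [0.5,-1,-16,0,1],
    [0.5,-1,-16.5,0,1],
    [0.5,-1,-17,0,1],
    [0.5,-1,-17.5,0,1],
    [0.5,-1,-17.5,0,1],
    [0.5,-1,-17.5,0,1]
  ]
}}

```text
clock: 11.33
position: [0.6463, -0.295, 0.0129]
tool_rot: [-3.142, -0.0, -0.178]
force: [-7.3, 3.4, 14.5]
grip_width: 0.0251
```

Request:
{"method": "servo_tool", "body": {
  "plan": [
    [0,0,0,0,-1],
    [0,0,0,0,-1],
    [0,0,0,0,-1],
    [0,0,0,0,-1],
    [0,0,0,0,-1],
    [0,0,20,0,-1],
    [0,0,50,0,-1],
    [0,0,85,0,-1],
    [0,0,115,0,-1],
    [0,0,120,0,-1]
  ]
}}

```text
clock: 12.17
position: [0.6484, -0.2961, 0.1376]
tool_rot: [3.14, -0.007, -0.179]
force: [0.7, -0.6, 0.6]
grip_width: 0.0855
```

```bash
python3 look.py w9
```

```text
12.1667 [ 0.6484 -0.2961  0.1376] [ 3.1402 -0.0068 -0.1786] [ 0.34  0.76  0.01  1.43 -0.01  0.95 -1.4 ] [ 0.7 -0.6  0.6] 0.08553679896318003
[[-0.178 -0.952 -0.248  0.714]
 [-0.984  0.172  0.044 -0.307]
 [ 0.001  0.252 -0.968  0.279]
 [ 0.     0.     0.     1.   ]]
```

View pics/w9.png

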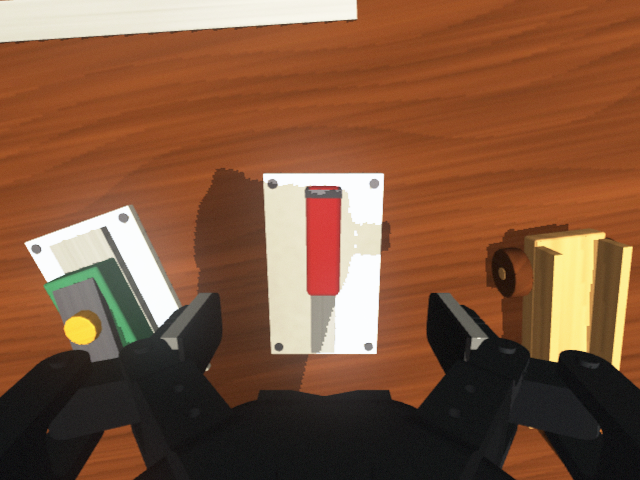

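The chisel covers its outline, with the blade pointing down in this view (towards the robot) as painted. Next is the sanding block.

Request:
{"method": "servo_tool", "body": {
  "plan": [
    [-18,30,30,0.01,-1],
    [-36,65,60,0.02,-1],
    [-54,100,90,0.03,-1],
    [-72,136,95,0.04,-1],
    [-90,172,95,0.05,-1],
    [-108,208,95,0.058,-1],
    [-126,244,95,0.058,-1],
    [-144,280,95,0.058,-1],
    [-162,316,95,0.058,-1],
    [-180,350,95,0.058,-1]
  ]
}}

```text
clock: 13.05
position: [0.4677, 0.0509, 0.2261]
tool_rot: [3.141, 0.001, -0.12]
force: [0.8, 0.5, 0.4]
grip_width: 0.0852
```

Request:
{"method": "servo_tool", "body": {
  "plan": [
    [-16,30,0,0,-1],
    [-16,30,0,0,-1],
    [-16,30,0,0,-1],
    [-16,30,0,0,-1],
    [-16,30,0,0,-1],
    [-16,30,0,0,-1],
    [-16,30,0,0,-1],
    [-16,30,0,0,-1],
    [-16,30,0,0,-1],
    [-16,30,0,0,-1]
  ]
}}

```text
clock: 13.88
position: [0.4532, 0.0793, 0.2267]
tool_rot: [3.142, 0.0, -0.121]
force: [-0.3, 0.3, -0.2]
grip_width: 0.0854
```

```bash
python3 look.py w10
python3 - <<'E'
from h import *
im=cv2.imread("pics/w10.png");cv2.imwrite("pics/w10c.png",im)
E
```

```text
13.8833 [0.4532 0.0793 0.2267] [ 3.1416e+00  1.0000e-04 -1.2060e-01] [-0.22  0.27 -0.1   2.02  0.04  0.86 -2.03] [-0.3  0.3 -0.2] 0.08537942563544101
[[-0.12  -0.959 -0.257  0.52 ]
 [-0.993  0.116  0.031  0.072]
 [-0.     0.258 -0.966  0.368]
 [ 0.     0.     0.     1.   ]]
```

View pics/w10.png

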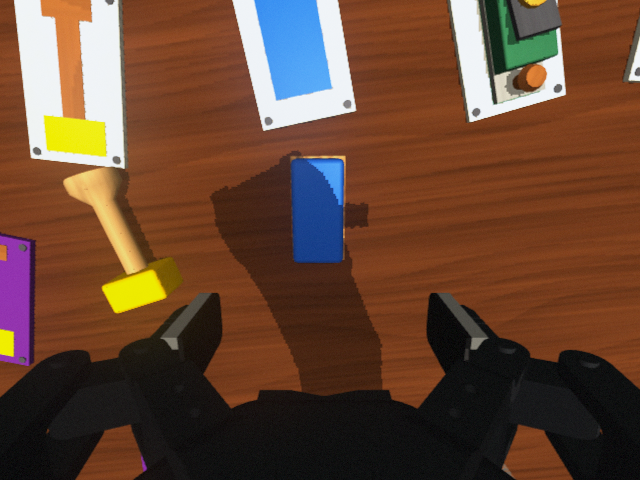

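Run:
```python
from h import *
cal=np.load("pics/w10.npz");im=cv2.imread("pics/w10.png")
H=hsv(im).astype(int);h,s,v=H[...,0],H[...,1],H[...,2]
m=(h>95)&(h<125)&(s>120);z=np.zeros_like(m);z[140:280,270:365]=m[140:280,270:365]
for zz in(.030,.034):print("sander",pose(cal,blob(z),zz))
t=m.copy();t[:, :225]=0;t[:,345:]=0;t[130:]=0
b=blob(t);ys,xs=np.nonzero(b)
cs,_=cv2.findContours(b.astype(np.uint8),0,1);q=cv2.approxPolyDP(max(cs,key=cv2.contourArea),4,True)[:,0];print(q,ray(cal,q,.008).round(4)*1000)
cv2.imwrite("pics/w10c.png",cv2.resize(im[140:280,270:365],None,fx=4,fy=4,interpolation=cv2.INTER_CUBIC))
```

```text
sander {'rect': (460.4, 85.6), 'size': (103.9, 50.7), 'a': -6.9, 'cen': array([462.4,  85.3]), 'pa': np.float64(-6.8)}
sander {'rect': (461.1, 85.4), 'size': (102.7, 50.1), 'a': -6.9, 'cen': array([463.1,  85.1]), 'pa': np.float64(-6.8)}
[[254   0]
 [276  99]
 [330  88]
 [315   0]] [[658.7 119.2]
 [572.9 112.4]
 [576.4  58.8]
 [652.   63.9]]
```

View pics/w10c.png

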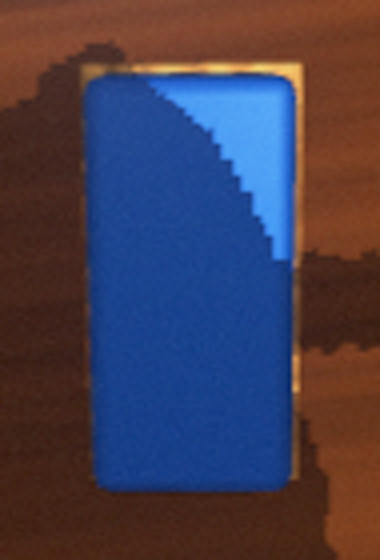

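Run:
```python
from h import *
cal=np.load("pics/w10.npz")
P=ray(cal,[(290.2,155.8),(345.5,155.8)],.012)*1000;m=P.mean(0);print(P, m-55*np.array([np.cos(-.12),np.sin(-.12)]))
```

```text
[[517.89831155 106.0956106 ]
 [511.20002014  50.79893803]] [459.94469087  85.03144572]
```

Request:
{"method": "servo_tool", "body": {
  "plan": [
    [4,3,-38,0,-1],
    [7,6,-76,0,-1],
    [7,6,-114,0,-1],
    [7,6,-150,0,-1],
    [7,6,-180,0,-1],
    [7,6,-200,0,-1],
    [7,6,-215,0,-1],
    [7,6,-222,0,-1],
    [7,6,-222,0,-1],
    [7,6,-222,0,-1]
  ]
}}

```text
clock: 14.77
position: [0.4604, 0.0855, 0.0051]
tool_rot: [3.142, -0.0, -0.12]
force: [-0.5, -0.2, -0.5]
grip_width: 0.0856
```

Request:
{"method": "servo_tool", "body": {
  "plan": [
    [0,0,0,0,1],
    [0,0,0,0,1],
    [0,0,0,0,1],
    [0,0,0,0,1],
    [0,0,0,0,1],
    [0,0,0,0,1],
    [0,0,0,0,1],
    [0,0,0,0,1],
    [0,0,0,0,1],
    [0,0,0,0,1]
  ],
  "squeeze": 40
}}

```text
clock: 15.6
position: [0.4608, 0.0856, 0.006]
tool_rot: [-3.141, -0.002, -0.12]
force: [-2.9, 0.7, 18.1]
grip_width: 0.0539
```

```bash
python3 look.py w11
```

```text
15.6 [0.4608 0.0856 0.006 ] [-3.1409e+00 -1.6000e-03 -1.2030e-01] [-0.27  0.68 -0.06  2.14  0.12  0.33 -2.11] [-2.9  0.7 18.1] 0.05389391800089159
[[-0.12  -0.96  -0.255  0.527]
 [-0.993  0.116  0.032  0.078]
 [-0.001  0.257 -0.966  0.147]
 [ 0.     0.     0.     1.   ]]
```

View pics/w11.png

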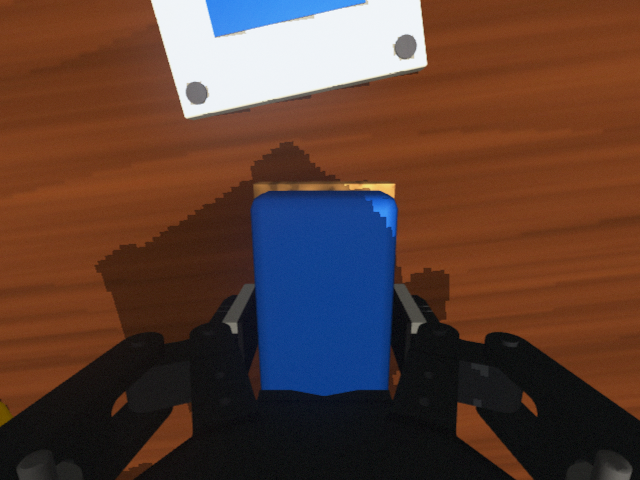

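Request:
{"method": "servo_tool", "body": {
  "plan": [
    [0,0,30,0,1],
    [0,0,60,0,1],
    [30,1,70,0.05,1],
    [65,2,70,0.1,1],
    [100,3,70,0.15,1],
    [135,4,70,0.199,1],
    [160,5,70,0.199,1],
    [166,5,70,0.199,1],
    [166,5,70,0.199,1],
    [166,5,70,0.199,1]
  ]
}}

```text
clock: 16.48
position: [0.6254, 0.0903, 0.0748]
tool_rot: [3.142, 0.001, 0.079]
force: [0.1, 0.2, -1.7]
grip_width: 0.0533
```

Request:
{"method": "servo_tool", "body": {
  "plan": [
    [0,0,-10,0,1],
    [0,0,-20,0,1],
    [0,0,-30,0,1],
    [0,0,-30,0,1],
    [0,0,-30,0,1],
    [0,0,-30,0,1],
    [0,0,-30,0,1],
    [0,0,-30,0,1],
    [0,0,-30,0,1],
    [0,0,-30,0,1]
  ]
}}

```text
clock: 17.32
position: [0.6263, 0.0905, 0.045]
tool_rot: [-3.142, -0.0, 0.079]
force: [0.6, 0.2, -1.3]
grip_width: 0.0538
```

```bash
python3 look.py w12
```

```text
17.3167 [0.6263 0.0905 0.045 ] [-3.1415e+00 -4.0000e-04  7.8700e-02] [-0.15  0.77 -0.14  1.7   0.15  0.69 -1.85] [ 0.6  0.2 -1.3] 0.05376054618707057
[[ 0.079 -0.963 -0.257  0.693]
 [-0.997 -0.076 -0.02   0.096]
 [-0.     0.258 -0.966  0.186]
 [ 0.     0.     0.     1.   ]]
```

View pics/w12.png

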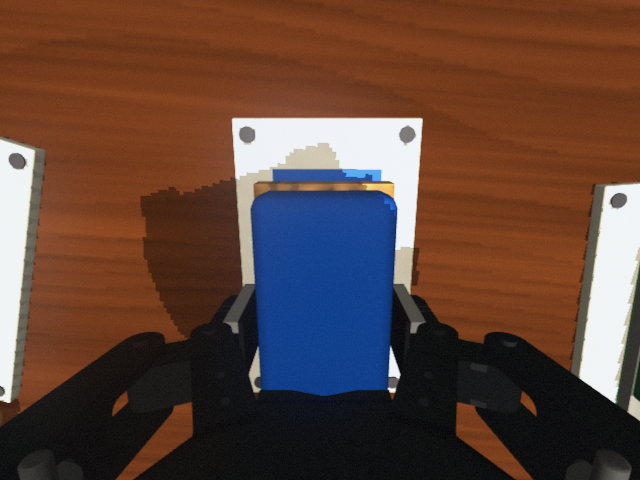

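Run:
```python
from h import *
def f(c,t,a,L):
    cal=np.load(f"pics/{c}.npz");R=np.array([np.cos(a),np.sin(a)])
    for p,z in L:
        P=ray(cal,[p],z)[0]*1000;d=P-t; print(c,p,"along",(d@R).round(1),"lat",(d@[-R[1],R[0]]).round(1))
f("w11",[460.8,85.6],-.1203,[((253.5,183),.012),((395.5,183),.012)])
f("w12",[626.3,90.5],.0787,[((253.5,183),.012+.039),((395,183),.051),((273,169.5),.008),((381.5,169.5),.008),((232.5,118.5),.008),((422.5,118.5),.008)])
```

```text
w11 (253.5, 183) along 54.4 lat 27.8
w11 (395.5, 183) along 54.4 lat -27.6
w12 (253.5, 183) along 54.5 lat 27.5
w12 (395, 183) along 54.5 lat -27.8
w12 (273, 169.5) along 57.3 lat 25.9
w12 (381.5, 169.5) along 57.3 lat -29.3
w12 (232.5, 118.5) along 81.8 lat 44.9
w12 (422.5, 118.5) along 81.8 lat -48.4
```

Request:
{"method": "servo_tool", "body": {
  "plan": [
    [1.5,-1,-8,0,1],
    [2.5,-1.5,-16,0,1],
    [2.5,-1.5,-22,0,1],
    [2.5,-1.5,-26,0,1],
    [2.5,-1.5,-29,0,1],
    [2.5,-1.5,-30.5,0,1],
    [2.5,-1.5,-31.5,0,1],
    [2.5,-1.5,-32,0,1],
    [2.5,-1.5,-32,0,1],
    [2.5,-1.5,-32,0,1]
  ]
}}

```text
clock: 18.2
position: [0.6284, 0.089, 0.0141]
tool_rot: [3.141, 0.0, 0.079]
force: [-11.4, -1.7, 25.4]
grip_width: 0.0536
```

```bash
python3 look.py w13
```

```text
18.2 [0.6284 0.089  0.0141] [3.1414e+00 4.0000e-04 7.8700e-02] [-0.15  0.82 -0.13  1.7   0.16  0.64 -1.86] [-11.4  -1.7  25.4] 0.05356131460693155
[[ 0.079 -0.963 -0.258  0.695]
 [-0.997 -0.076 -0.021  0.094]
 [ 0.     0.259 -0.966  0.155]
 [ 0.     0.     0.     1.   ]]
```

Request:
{"method": "servo_tool", "body": {
  "plan": [
    [0,0,0,0,-1],
    [0,0,0,0,-1],
    [0,0,0,0,-1],
    [0,0,0,0,-1],
    [0,0,0,0,-1],
    [0,0,20,0,-1],
    [0,0,50,0,-1],
    [0,0,85,0,-1],
    [0,0,115,0,-1],
    [0,0,120,0,-1]
  ]
}}

```text
clock: 19.08
position: [0.6309, 0.0894, 0.1379]
tool_rot: [-3.141, -0.006, 0.078]
force: [1.8, -0.3, 0.6]
grip_width: 0.0854
```

```bash
python3 look.py w14
```

```text
19.0833 [0.6309 0.0894 0.1379] [-3.1408 -0.0064  0.0785] [-0.13  0.64 -0.15  1.65  0.12  0.85 -1.83] [ 1.8 -0.3  0.6] 0.08540594569754134
[[ 0.078 -0.965 -0.252  0.697]
 [-0.997 -0.076 -0.019  0.094]
 [-0.001  0.252 -0.968  0.279]
 [ 0.     0.     0.     1.   ]]
```

View pics/w14.png

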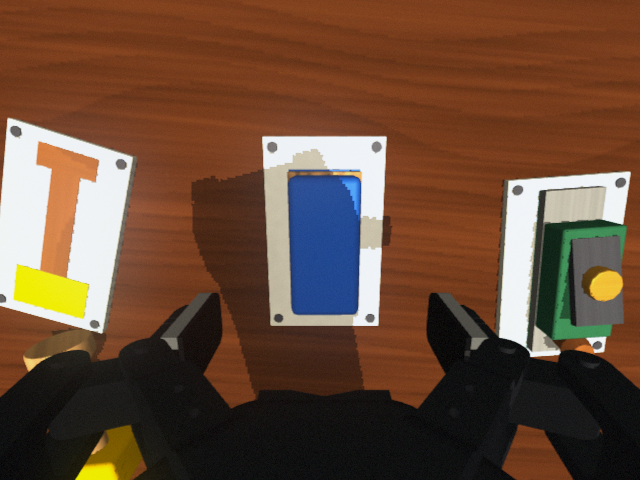

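Request:
{"method": "servo_tool", "body": {
  "plan": [
    [-18,20,25,0.12,-1],
    [-36,40,50,0.24,-1],
    [-54,60,80,0.36,-1],
    [-72,80,90,0.48,-1],
    [-90,100,90,0.6,-1],
    [-108,120,90,0.72,-1],
    [-126,140,90,0.84,-1],
    [-144,160,90,0.96,-1],
    [-162,180,90,1.08,-1],
    [-180,200,90,1.2,-1]
  ]
}}

```text
clock: 19.97
position: [0.4475, 0.2896, 0.2219]
tool_rot: [-3.141, 0.001, 1.285]
force: [0.1, 1.2, -0.6]
grip_width: 0.0852
```

Request:
{"method": "servo_tool", "body": {
  "plan": [
    [0,0,0,0.12,-1],
    [0,0,0,0.24,-1],
    [0,0,0,0.36,-1],
    [0,0,0,0.48,-1],
    [0,0,0,0.6,-1],
    [0,0,0,0.72,-1],
    [0,0,0,0.84,-1],
    [0,0,0,0.96,-1],
    [0,0,0,1.08,-1],
    [0,0,0,1.2,-1]
  ]
}}

```text
clock: 20.8
position: [0.4484, 0.2889, 0.2219]
tool_rot: [-3.141, -0.001, 2.485]
force: [0.1, -0.6, -0.2]
grip_width: 0.0854
```

Request:
{"method": "servo_tool", "body": {
  "plan": [
    [0,0,0,0.12,-1],
    [0,0,0,0.24,-1],
    [0,0,0,0.36,-1],
    [0,0,0,0.48,-1],
    [0,0,0,0.6,-1],
    [0,0,0,0.72,-1],
    [0,0,0,0.84,-1],
    [0,0,0,0.86,-1],
    [0,0,0,0.86,-1],
    [0,0,0,0.86,-1]
  ]
}}

```text
clock: 21.63
position: [0.4486, 0.2889, 0.2223]
tool_rot: [3.141, -0.001, -2.948]
force: [-0.7, 0.5, -0.1]
grip_width: 0.0853
```

```bash
python3 look.py w15
```

```text
21.6333 [0.4486 0.2889 0.2223] [ 3.1414e+00 -8.0000e-04 -2.9484e+00] [ 0.03  0.56 -1.01  1.82  0.54  1.07  0.59] [-0.7  0.5 -0.1] 0.0852871627300126
[[-0.192  0.948  0.255  0.386]
 [ 0.981  0.185  0.05   0.276]
 [ 0.     0.26  -0.966  0.364]
 [ 0.     0.     0.     1.   ]]
```

View pics/w15.png

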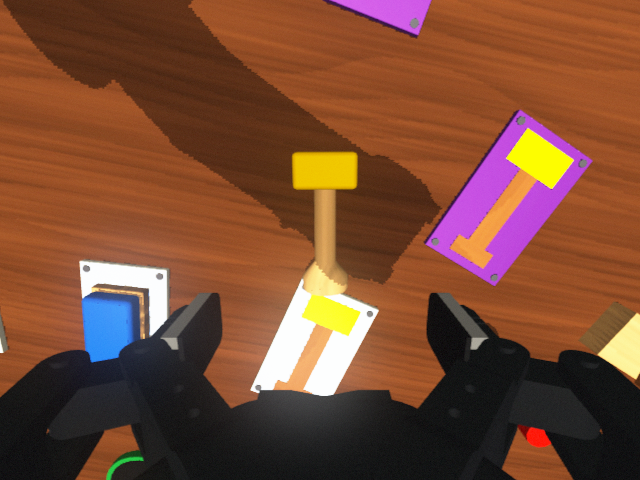

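The sander is placed with even margins and no outline showing. In the wrist view after the half turn, the mallet's head is at (325,170), its handle at (325,235), and its knob at (325,277) next to the white mallet board. The purple decoy at (510,200) stays untouched.

Run:
```python
from h import *
cal=np.load("pics/w15.npz");im=cv2.imread("pics/w15.png")
H=hsv(im).astype(int);h,s,v=H[...,0],H[...,1],H[...,2]
y=(h>20)&(h<34)&(s>200)&(v>120);z=np.zeros_like(y);z[140:200,280:370]=y[140:200,280:370]
b=blob(z);p=pose(cal,b,.048);print(p)
# handle axis: columns of mask non-background at rows 200..250 (both edges)
cv2.imwrite("pics/w15c.png",cv2.resize(im[145:305,270:380],None,fx=3.7,fy=3.7,interpolation=cv2.INTER_CUBIC))
cal14=np.load("pics/w14.npz");i14=cv2.imread("pics/w14.png");H=hsv(i14).astype(int);h,s,v=H[...,0],H[...,1],H[...,2]
w=((s<60)&(v>120))
y=(h>20)&(h<34)&(s>200)&(v>150);y[330:]=0;y[:,150:]=0;print("o head",pose(cal14,blob(y),.008))
```

```text
{'rect': (404.5, 280.5), 'size': (58.9, 32.8), 'a': -78.9, 'cen': array([404. , 280.2]), 'pa': np.float64(-78.2)}
o head {'rect': (564.0, 317.8), 'size': (58.8, 33.0), 'a': 76.8, 'cen': array([564.3, 318. ]), 'pa': np.float64(76.6)}
```

View pics/w15c.png

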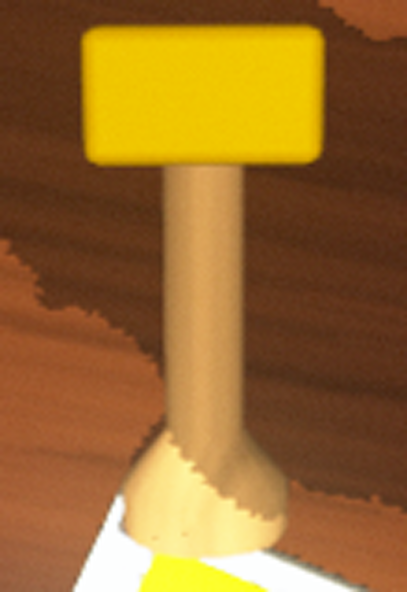

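Request:
{"method": "servo_tool", "body": {
  "plan": [
    [-6,-1,-38,0,-1],
    [-12,-2,-76,0,-1],
    [-12,-2,-114,0,-1],
    [-12,-2,-150,0,-1],
    [-12,-2,-180,0,-1],
    [-12,-2,-200,0,-1],
    [-12,-2,-212,0,-1],
    [-12,-2,-217,0,-1],
    [-12,-2,-217,0,-1],
    [-12,-2,-217,0,-1]
  ]
}}

```text
clock: 22.52
position: [0.4371, 0.2874, 0.0067]
tool_rot: [3.141, 0.001, -2.945]
force: [0.6, -0.3, -0.3]
grip_width: 0.0855
```

Request:
{"method": "servo_tool", "body": {
  "plan": [
    [0,0,0,0,1],
    [0,0,0,0,1],
    [0,0,0,0,1],
    [0,0,0,0,1],
    [0,0,0,0,1],
    [0,0,0,0,1],
    [0,0,0,0,1],
    [0,0,0,0,1],
    [0,0,0,0,1],
    [0,0,0,0,1]
  ],
  "squeeze": 60
}}

```text
clock: 23.35
position: [0.4369, 0.287, 0.0062]
tool_rot: [-3.141, 0.0, -2.945]
force: [-1.6, -2.0, 9.1]
grip_width: 0.0203
```

```bash
python3 look.py w16
```

```text
23.35 [0.4369 0.287  0.0062] [-3.1414e+00  5.0000e-04 -2.9446e+00] [-0.16  0.84 -0.74  1.98  0.9   0.7   0.29] [-1.6 -2.   9.1] 0.020289896242387317
[[-0.196  0.947  0.256  0.374]
 [ 0.981  0.189  0.051  0.274]
 [-0.     0.261 -0.965  0.147]
 [ 0.     0.     0.     1.   ]]
```

View pics/w16.png

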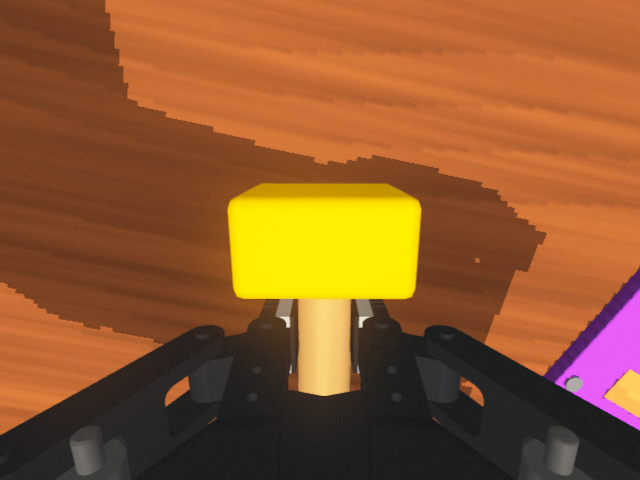

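Request:
{"method": "servo_tool", "body": {
  "plan": [
    [0,0,30,0,1],
    [0,0,60,0,1],
    [30,4,70,-0.08,1],
    [65,10,70,-0.17,1],
    [100,15,70,-0.26,1],
    [135,20,70,-0.35,1],
    [155,23,70,-0.429,1],
    [159,24,70,-0.429,1],
    [159,24,70,-0.429,1],
    [159,24,70,-0.429,1]
  ]
}}

```text
clock: 24.23
position: [0.5947, 0.311, 0.0753]
tool_rot: [-3.141, -0.001, 2.911]
force: [0.0, -0.1, -3.1]
grip_width: 0.0205
```

Request:
{"method": "servo_tool", "body": {
  "plan": [
    [0,0,-10,0,1],
    [0,0,-20,0,1],
    [0,0,-30,0,1],
    [0,0,-35,0,1],
    [0,0,-35,0,1],
    [0,0,-35,0,1],
    [0,0,-35,0,1],
    [0,0,-35,0,1],
    [0,0,-35,0,1],
    [0,0,-35,0,1]
  ]
}}

```text
clock: 25.07
position: [0.5958, 0.311, 0.0411]
tool_rot: [3.141, 0.0, 2.91]
force: [-0.2, -0.0, -4.4]
grip_width: 0.0201
```

```bash
python3 look.py w17
```

```text
25.0667 [0.5958 0.311  0.0411] [3.1413e+00 4.0000e-04 2.9097e+00] [-0.15  0.92 -0.7   1.56  0.7   0.92  0.25] [-0.2 -0.  -4.4] 0.020119952807176333
[[ 0.23   0.939  0.254  0.534]
 [ 0.973 -0.222 -0.059  0.326]
 [ 0.001  0.261 -0.965  0.182]
 [ 0.     0.     0.     1.   ]]
```

View pics/w17.png

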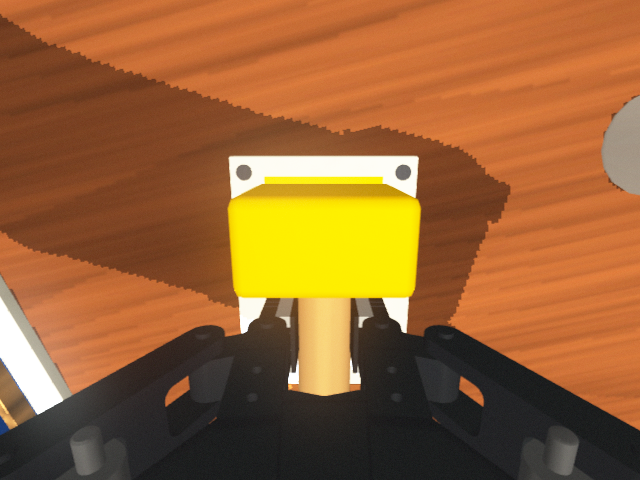

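Run:
```python
from h import *
def f(c,t,a,L):
    cal=np.load(f"pics/{c}.npz");R=np.array([np.cos(a),np.sin(a)])
    for p,z in L:
        P=ray(cal,[p],z)[0]*1000;d=P-t; print(c,p,z,"along",(d@R).round(1),"lat",(d@[-R[1],R[0]]).round(1))
f("w16",[436.9,287.],-2.9446,[((325,184),0),((325,198),.048),((228.5,205),.048),((420.5,205),.048),((325,299),.048)])
f("w17",[595.8,311.],2.9097,[((325,184),.035),((325,198),.083),((228.5,205),.083),((420.5,205),.083),((265,177),.008),((382.5,177),.008),((229,156),.008),((418.5,156),.008)])
```

```text
w16 (325, 184) 0 along 49.5 lat -0.2
w16 (325, 198) 0.048 along 50.2 lat -0.1
w16 (228.5, 205) 0.048 along 48.2 lat 28.1
w16 (420.5, 205) 0.048 along 48.2 lat -27.9
w16 (325, 299) 0.048 along 18.4 lat -0.1
w17 (325, 184) 0.035 along 49.5 lat -1.0
w17 (325, 198) 0.083 along 50.2 lat -0.8
w17 (228.5, 205) 0.083 along 48.2 lat 27.3
w17 (420.5, 205) 0.083 along 48.2 lat -28.7
w17 (265, 177) 0.008 along 50.3 lat 29.0
w17 (382.5, 177) 0.008 along 50.3 lat -29.9
w17 (229, 156) 0.008 along 60.5 lat 46.2
w17 (418.5, 156) 0.008 along 60.5 lat -47.2
```

Request:
{"method": "servo_tool", "body": {
  "plan": [
    [-0.5,0,-8,0,1],
    [-0.5,0,-15,0,1],
    [-0.5,0,-20,0,1],
    [-0.5,0,-23,0,1],
    [-0.5,0,-25,0,1],
    [-0.5,0,-26,0,1],
    [-0.5,0,-26.5,0,1],
    [-0.5,0,-27,0,1],
    [-0.5,0,-27,0,1],
    [-0.5,0,-27,0,1]
  ]
}}

```text
clock: 25.95
position: [0.5953, 0.3111, 0.0143]
tool_rot: [3.141, 0.0, 2.91]
force: [-2.8, -1.8, 4.5]
grip_width: 0.0205
```

```bash
python3 look.py w18
```

```text
25.95 [0.5953 0.3111 0.0143] [3.1414e+00 3.0000e-04 2.9097e+00] [-0.16  0.95 -0.68  1.57  0.72  0.89  0.24] [-2.8 -1.8  4.5] 0.020463552624577115
[[ 0.23   0.94   0.254  0.533]
 [ 0.973 -0.222 -0.059  0.326]
 [ 0.001  0.261 -0.965  0.155]
 [ 0.     0.     0.     1.   ]]
```

Request:
{"method": "servo_tool", "body": {
  "plan": [
    [0,0,0,0,-1],
    [0,0,0,0,-1],
    [0,0,0,0,-1],
    [0,0,0,0,-1],
    [0,0,0,0,-1],
    [0,0,20,0,-1],
    [0,0,50,0,-1],
    [0,0,85,0,-1],
    [0,0,120,0,-1],
    [0,0,150,0,-1]
  ]
}}

```text
clock: 26.83
position: [0.5952, 0.3112, 0.1661]
tool_rot: [3.141, 0.001, 2.91]
force: [0.3, 0.8, -0.6]
grip_width: 0.0853
```

```bash
python3 look.py w19
```

```text
26.8333 [0.5952 0.3112 0.1661] [3.1408e+00 5.0000e-04 2.9099e+00] [-0.1   0.77 -0.78  1.5   0.58  1.11  0.33] [ 0.3  0.8 -0.6] 0.08533462739252254
[[ 0.229  0.939  0.254  0.533]
 [ 0.973 -0.222 -0.059  0.326]
 [ 0.001  0.261 -0.965  0.307]
 [ 0.     0.     0.     1.   ]]
```

View pics/w19.png

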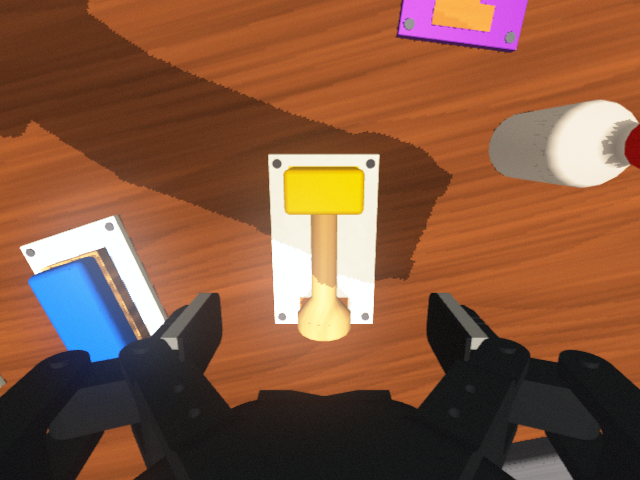

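Request:
{"method": "servo_tool", "body": {
  "plan": [
    [-30,0,20,0,-1],
    [-60,-20,40,0,-1],
    [-90,-40,50,0,-1],
    [-120,-60,50,0,-1],
    [-150,-80,50,0,-1],
    [-180,-100,50,0,-1],
    [-180,-100,50,0,-1],
    [-180,-100,50,0,-1],
    [-180,-100,50,0,-1],
    [-180,-100,50,0,-1]
  ]
}}

```text
clock: 27.72
position: [0.416, 0.2117, 0.2138]
tool_rot: [3.141, 0.0, 2.91]
force: [0.1, 0.3, -1.0]
grip_width: 0.0854
```

Run:
```python
from h import *
im=bot.grab_frame("top");cv2.imwrite("pics/topend.png",cv2.resize(im[130:270,130:510],None,fx=2.1,fy=2.1,interpolation=cv2.INTER_CUBIC))
s=bot.grab_frame("side");cv2.imwrite("pics/sideend.png",s);o=bot.observe();print(o["clock"],o["force"],o["grip_width"])
```

```text
27.8167 [0.21096391 0.27048942 0.59297297] 0.0858185195997594
```

View pics/topend.png

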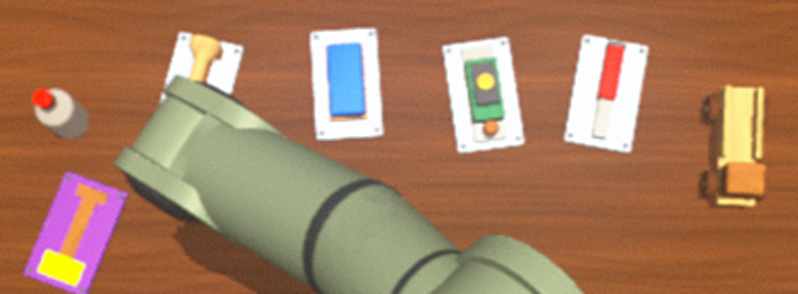

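View pics/sideend.png

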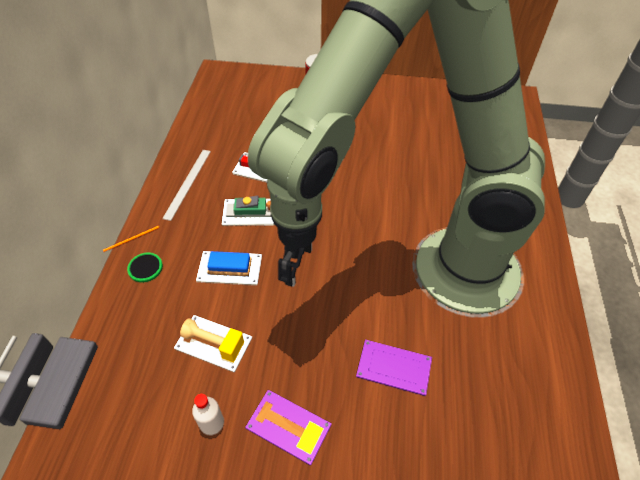

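All four look right. One numeric check before I hand in.

Run:
```python
from h import *
im=bot.grab_frame("top");cal=bot.calibration("top");H=hsv(im).astype(int);h,s,v=[H[...,i] for i in range(3)]
for n,m,c,z in[("sander",(h>95)&(h<125)&(s>120),(295,170),.042),("plane body",(h>40)&(h<90)&(s>80),(360,175),.040),("chisel red",((h<6)|(h>174))&(s>160)&(v>110),(419,165),.032)]:
    k=np.zeros_like(m);k[c[1]-32:c[1]+32,c[0]-25:c[0]+25]=1;print(n,pose(cal,blob(m&k,c),z))
# mallet head & outline truth from wrist view w19
c9=np.load("pics/w19.npz");i=cv2.imread("pics/w19.png");H=hsv(i).astype(int);h,s,v=[H[...,j] for j in range(3)]
y=(h>20)&(h<34)&(s>200)&(v>120);k=np.zeros_like(y);k[150:225,270:380]=1;print("mallet head",pose(c9,blob(y&k),.056))
w=(s<70)&(v>120);k=np.zeros_like(y);k[145:330,262:385]=1
P=ray(c9,[(269,154),(379.5,154),(373,324),(276,324)],.008)*1000;print(P.mean(0).round(1))
```

```text
sander {'rect': (625.2, 89.8), 'size': (101.8, 48.1), 'a': 1.2, 'cen': array([625.1,  89.4]), 'pa': np.float64(4.2)}
plane body {'rect': (612.7, -108.2), 'size': (84.2, 42.4), 'a': 11.2, 'cen': array([ 591.4, -107.9]), 'pa': np.float64(31.9)}
chisel red {'rect': (643.8, -291.6), 'size': (75.7, 21.3), 'a': -10.9, 'cen': array([ 643.7, -291.6]), 'pa': np.float64(-10.6)}
mallet head {'rect': (561.6, 319.6), 'size': (57.7, 33.4), 'a': 76.7, 'cen': array([561.4, 319.6]), 'pa': np.float64(76.5)}
[614.9 307.7]
```

Run:
```python
from h import *
im=cv2.imread("pics/w14.png");cv2.imwrite("pics/w14c.png",cv2.resize(im[125:335,250:400],None,fx=2.85,fy=2.85,interpolation=cv2.INTER_CUBIC))
im=cv2.imread("pics/w9.png");cv2.imwrite("pics/w9c.png",cv2.resize(im[160:365,250:400],None,fx=2.9,fy=2.9,interpolation=cv2.INTER_CUBIC))
c=np.load("pics/w14.npz");R=np.array([np.cos(.0785),np.sin(.0785)])
for p,z in [((263,136.5),.008),((386.5,136.5),.008),((378.5,326),.008),((270.5,326),.008),((289,171.5),.020),((361,171.5),.020)]:
    P=ray(c,[p],z)[0]*1000;print(p,P.round(1),(P@R).round(1),(P@[-R[1],R[0]]).round(1))
```

```text
(263, 136.5) [704.5 141.6] 713.4 85.9
(386.5, 136.5) [711.8  48.3] 713.4 -7.7
(378.5, 326) [553.7  35.5] 554.8 -8.0
(270.5, 326) [546.3 129.7] 554.7 86.4
(289, 171.5) [680.7 119.4] 688.0 65.6
(361, 171.5) [684.9  66.1] 688.0 12.2
```

View pics/w14c.png

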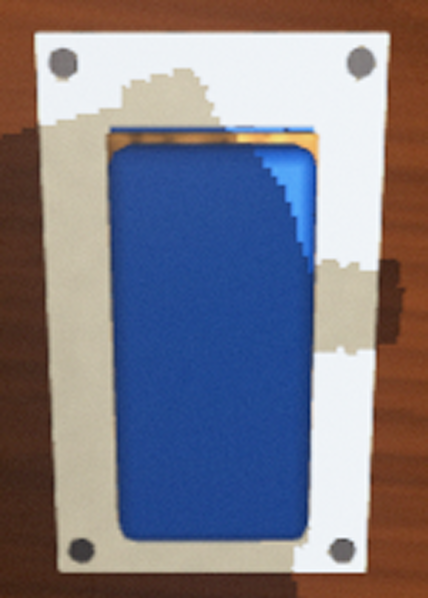

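View pics/w9c.png

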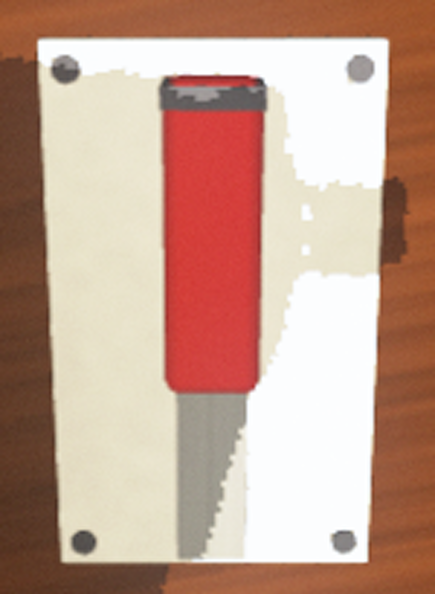

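```bash
python3 -c "
from workcell import bot
print(bot.job_done(), bot.observe()['clock'])"
```

```text
the job is handed in; nothing more can be done
the job is handed in; nothing more can be done
```

All four tools are on their white boards and let go of. I handed the job in at about 28 s of the 109 s. I left the truck, the glue bottle and both purple boards alone; the final pictures show no change there, though the arm hides part of the side view.

**Placement:** the last close-up of each tool put it within about 2 mm of its outline.
- **Mallet:** the head points as painted. The head measured about 1.7 mm off along its axis. The painted corners beside the rounded end knob stay visible because the knob is narrower there.
- **Chisel:** the blade points as painted and the handle is centred on its outline.
- **Plane:** the outline is fully covered by eye. When I let go, the force reading showed the gripper still carrying its weight, so it may have settled by up to about 1 mm rather than being pressed down.
- **Sanding block:** it sits about 1 mm short of its outline, with a thin strip of blue still showing at the far end.

**Check that disagreed:** the last overhead picture put the sanding block and the chisel 2–3.5 mm nearer the robot than the wrist camera did, and the chisel also about 2 mm to the side. I trusted the wrist camera because it was closer and shows each tool against its board, so I did not move anything again. The overhead angle for the plane's body was also unreliable, because its knob and wheel broke up the colour mask.

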